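# Take the pile of clamping parts apart into their trays

## Robot

A 7-joint arm with a two-finger parallel gripper is mounted at the origin on a cart in front of the work surface, level with it; the furniture and walls round the work are solid. World frame = base frame: x ahead of the robot, y to its left, z up, the work surface at z = 0. Lengths are in m, angles in rad, forces in N, time in s.
With the tool pointing down it reaches from about 0.425 to 0.875 m from the base axis. Payload 8.4 kg.
Tool frame: the origin (TCP) lies on the mounting face of the last link; the fingertips stand 173 mm ahead of it and the grasp point (between the pads) lies 155 mm ahead of it; z points along the fingers, y is the direction in which the jaws open and shut (so a half turn about z gives the same grasp; the last joint's range is limited). The gripper opens to 85 mm and grips with 20 to 120 N. Pads are 22 mm wide; open, the fingers measure 114 mm over their backs; the gripper's body (76 mm by 85 mm) begins 54 mm behind the grasp point. The pads swing forward as they close: fully open they stand 13 mm farther back than shut.
Start: joints at [1.16, 0.333, 0.04, 1.465, -0.013, 1.343, -0.059], TCP at [0.199, -0.619, 0.405] pointing down, gripper open.
Joint ranges: [-2.58, 2.58], [-0.38, 2.09], [-1.3, 1.39], [0.25, 2.4], [-1.5, 4.64], [0.08, 2.09], [-2.65, 2.65]. Speed limits (rad/s): [2.22, 2.22, 2.79, 2.79, 3.14, 3.14, 3.14].

## Interface

Orientations are given as a rotation vector (axis times angle).
In Python, from station import manip gives the robot as it stands. The module is installed in compiled form; this text tells all that it offers. Calls block until the motion is done:
- manip.movep(position, orientation): joint-space move of the TCP to a pose.
- manip.move_linear(position, rotation=None, speed=0.15, force_limit=None): straight line of the TCP; rotation=None keeps the orientation; speed is the mean speed in m/s. With force_limit (N) it stops when the force on the tool has changed by that much, and returns True; else False.
- manip.move_joints(angles): joint-space move.
- manip.move_gripper(opening, grasp_force=None): finger opening in m; grasp_force is the grip in N (None keeps the last); returns when the fingers have stopped.
- manip.sleep(seconds).
- manip.ik(position, orientation): joint angles nearest the present ones, or None.
- manip.capture(name): name is "side" or "top"; returns a dict with "pixels" (384x512x3 uint8, red, green, blue), "K" (3x3 intrinsics, pixels), "k1" (the pictures are not rectified: a ray, as slopes to the right and down, at radius r is drawn at 1 + k1 r^2 times it, then the intrinsics apply), "world_to_cam" (4x4, takes a point from world to camera coordinates). Camera axes: x right, y up, looking along -z (the intrinsics and any distortion apply to the point x, -y, -z); pixel columns grow to the right and rows downward; lengths in m; the calibration is good to about 2 mm. A picture is of the moment at which its call begins. There is no depth.
A pose or a line that the arm cannot do raises manip.MotionError and nothing moves.
- manip.hand_in(): hands the job in, once; it reports no verdict.
Readings, each from a call of its own:
- manip.read_time(): time.
- manip.read_qpos(): joint angles.
- manip.read_dq(): joint speeds.
- manip.read_tau(): joint torques, N m.
- manip.read_tcp_pos(): TCP position.
- manip.read_tool_rot(): TCP orientation.
- manip.read_contact_force(): force on the tool from outside, world axes, zero at the start.
- manip.read_moment(): the same for the moment, N m.
- manip.read_gripper_width(): finger opening in m.
Only numpy, scipy, OpenCV 4.12 (cv2) and the standard library are available. Lean on these libraries where they do the work, as an engineer would, in place of code of your own. Each camera call takes 0.05 s, during which the arm holds its last target. There are 200 camera calls.

## Task

The clamping parts have been left piled on one another on the bench. Take the pile apart one piece at a time from the top and put each in its own place: the hex nut over the upright pin so that it lies flat on the pin's plate, the riser block flat in the shortest tray, the slotted strap clamp flat in the middle-sized tray and the aluminium soft jaw flat in the longest tray, either way round. Leave the blue tin and the tape measure where they are.

Things in the scene. Friction and masses are not known exactly. Their poses are not given: they have to be found in the camera images.
- nut_mid (a point): steel hex nut on top of the pile, 41 mm across the flats, 47 mm across the corners, 18 mm high, with a 24 mm through hole. This point is its centre, half-way up. Its x axis goes through two opposite flats, its y axis through two corners, z up; at the start the x axis lies roughly across the riser block. It lies 9 mm (its half height) above the top of the riser block.
- riser_mid (a point): plain steel riser block, second from the top, 80 x 45 x 25 mm (x, y, z), with a small hole at each end. This point is its centre, half-way up; x along its length, z up.
- strap_mid (a point): dark steel strap clamp with one round nose (+x end) and a long slot, third from the top, 115 x 50 x 22 mm (x, y, z). This point is its centre, half-way up; x along its length, z up.
- jaw_mid (a point): aluminium soft jaw, a bar with two holes, bottom of the pile, lying on the bench, 150 x 56 x 25 mm (x, y, z). This point is its centre, half-way up; x along its length, z up. The parts above lie roughly along it, centred on it to a few mm.
- pin_foot (a point): foot of the pin: an 80 x 80 mm, 12 mm thick dark steel plate fixed on the bench with an 8 mm thick upright steel pin in its middle that rises 32 mm above the plate. This point is on the plate's top, on the pin's axis; z up. The nut goes over the pin with play all round.
- short_tray_floor (a point): shortest plywood tray, fixed, for the riser block: inside 104 x 69 mm (x, y), floor 12 mm above the bench, rim 8 mm thick and 6 mm high above the floor. This point is the centre of the inner floor; x along its length, z up.
- middle_tray_floor (a point): middle-sized plywood tray, fixed, for the strap clamp: inside 139 x 74 mm, floor 12 mm above the bench, rim 8 mm thick and 6 mm high above the floor. This point is the centre of the inner floor; x along its length, z up.
- long_tray_floor (a point): longest plywood tray, fixed, for the soft jaw: inside 174 x 80 mm, floor 12 mm above the bench, rim 8 mm thick and 6 mm high above the floor. This point is the centre of the inner floor; x along its length, z up.
- tin_mid (a point): blue round tin, 77 mm wide, 39 mm high, a bystander standing on the bench behind the work. Centre, half-way up.
- tape_mid (a point): yellow tape measure, 68 x 72 x 34 mm, a bystander lying on the bench behind the work. Centre, half-way up.
Things that resemble listed ones, but are neither listed nor needed, are in the scene too. Leave any pink look-alike of the part that bears pin_foot alone. Leave any purple look-alike of the part that bears riser_mid alone.

How it is judged:
At the end, for the whole second after the job is handed in: Nut flat on the plate round the pin (centre within 14 mm); riser block flat in the shortest, strap clamp in the middle-sized, soft jaw in the longest tray; centres within 18 mm of the tray centres, within 3 mm of the floor, tilted under 0.1 rad, at rest (horizontal distance between nut_mid and pin_foot below 0.014 m and z of nut_mid in the frame of pin_foot below 0.012 m and angle between the z axis of nut_mid and the z axis of pin_foot, either way round below 0.1 rad and linear speed of each of nut, riser, strap, jaw below 0.02 m/s and horizontal distance between riser_mid and short_tray_floor below 0.018 m and z of riser_mid in the frame of short_tray_floor below 0.0155 m and angle between the z axis of riser_mid and the z axis of short_tray_floor, either way round below 0.1 rad and horizontal distance between strap_mid and middle_tray_floor below 0.018 m and z of strap_mid in the frame of middle_tray_floor below 0.014 m and angle between the z axis of strap_mid and the z axis of middle_tray_floor, either way round below 0.1 rad and horizontal distance between jaw_mid and long_tray_floor below 0.018 m and z of jaw_mid in the frame of long_tray_floor below 0.0155 m and angle between the z axis of jaw_mid and the z axis of long_tray_floor, either way round below 0.1 rad); the robot touches nothing.
It fails at once if the tin or the tape measure is moved by more than 30 mm (distance of any of tin_mid, tape_mid from where it was at the start of the episode above 0.03 m).
It fails at once if a part is carried off (more than 40 mm) with the next part still lying on it ((z of strap_mid in the frame of jaw_mid above 0.0195 m and distance between strap_mid and jaw_mid below 0.05 m and contact force between strap and jaw above 0.2 N and distance of jaw_mid from where it was at the start of the episode above 0.04 m) or (z of riser_mid in the frame of strap_mid above 0.0195 m and distance between riser_mid and strap_mid below 0.05 m and contact force between riser and strap above 0.2 N and distance of strap_mid from where it was at the start of the episode above 0.04 m) or (z of nut_mid in the frame of riser_mid above 0.0175 m and distance between nut_mid and riser_mid below 0.05 m and contact force between nut and riser above 0.2 N and distance of riser_mid from where it was at the start of the episode above 0.04 m)).
It also fails if it takes over 128 s, if anything falls off the work surface, if the arm or the gripper's body presses on something with over 40 N, if the wrist force passes 120 N, or if a joint passes its speed limit or range.

## Working session

There is one attempt and no reset: what is moved stays moved. The work goes in short steps, each a Python script; the robot and the scene stay as the last script left them, time stands still between calls to the robot, and variables do not carry over. Pictures are saved under pics/ and viewed, on a budget of 14 in all, crops included, one or two more only if the job needs it, and the job is handed in when it is done.

```bash
mkdir -p pics
cat > h.py <<'E'
import numpy as np, cv2
from station import manip
from scipy.spatial.transform import Rotation as R
def shot(cam, name=None):
    c=manip.capture(cam)
    if name: cv2.imwrite(f'pics/{name}.png', c['pixels'][:,:,::-1])
    return c
def ray(c,uv):
    K=np.array(c['K']); uv=np.atleast_2d(uv).astype(float)
    d=np.c_[(uv[:,0]-K[0,2])/K[0,0],(uv[:,1]-K[1,2])/K[1,1]]
    s=d.copy()
    for _ in range(20): s=d/(1+c['k1']*(s**2).sum(1,keepdims=True))
    W=np.array(c['world_to_cam']); v=np.c_[s[:,0],-s[:,1],-np.ones(len(s))]
    return -W[:3,:3].T@W[:3,3], v@W[:3,:3]
def onplane(c,uv,z):
    o,v=ray(c,uv); return o+v*((z-o[2])/v[:,2])[:,None]
def proj(c,P):
    W=np.array(c['world_to_cam']);K=np.array(c['K']);p=np.atleast_2d(P)@W[:3,:3].T+W[:3,3]
    s=np.c_[p[:,0],-p[:,1]]/-p[:,2:3]; s=s*(1+c['k1']*(s**2).sum(1,keepdims=True))
    return s@K[:2,:2].T+K[:2,2]
E
python3 - <<'E'
from h import *
for n in('top','side'):
    c=shot(n,n+'0'); print(n,c['K'],c['k1'],ray(c,[[256,192]]))
print(manip.read_tcp_pos(),manip.read_tool_rot(),manip.read_time())
E
```

```text
top [[361.03053162   0.         257.58978692]
 [  0.         361.03053162 194.91588877]
 [  0.           0.           1.        ]] -0.03934476055012805 (array([ 0.28980415, -0.00570353,  1.15462353]), array([[ 2.07490663e-01,  3.03177056e-05, -9.78280249e-01]]))
side [[352.63812478   0.         254.85690291]
 [  0.         352.63812478 193.61532688]
 [  0.           0.           1.        ]] 0.035734257447571784 (array([ 0.37620817, -0.79011968,  0.69807361]), array([[ 0.14333931,  0.78362529, -0.60449709]]))
[ 0.19935858 -0.61851514  0.40390117] [-3.10208122e+00 -4.87530622e-01  4.99357916e-04] 0.1
```

Run:
```python
import cv2
for n in('top0','side0'): cv2.imwrite(f'pics/{n}b.png',cv2.resize(cv2.imread(f'pics/{n}.png'),(800,600),interpolation=cv2.INTER_CUBIC))
```

```text
(no output)
```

View pics/top0b.png

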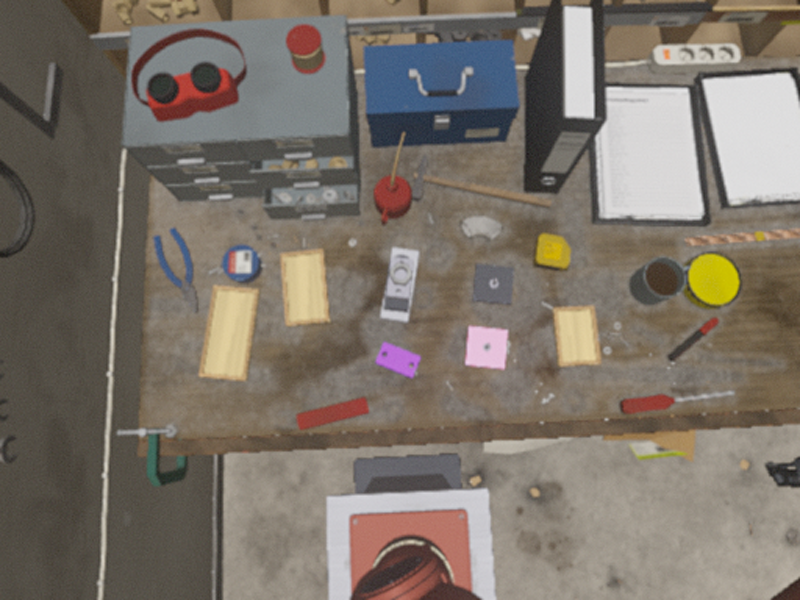

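View pics/side0b.png

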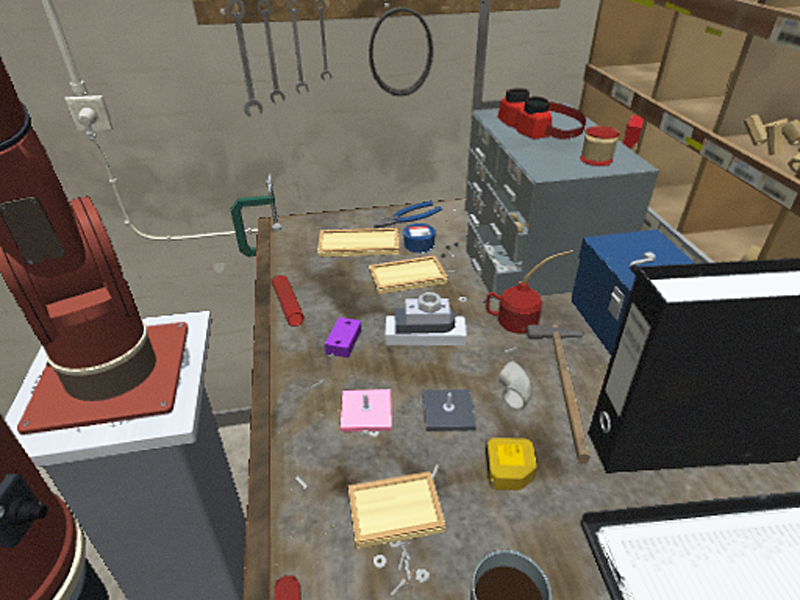

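Top view (800x600 px) shows:
- **Pile:** at (400,285).
- **Trays:** long (229,332), middle (304,287), short (577,335).
- **Bystanders:** tin (241,264), tape (552,251).
- **Pin plate:** two candidates, dark at (492,284) and pink at (487,347). The dark steel one fits; the pink one is the look-alike.
- **Riser:** two candidates, steel in the pile under the nut at (401,268) and purple at (398,360). The purple one is the look-alike.

Next I'll confirm this in a crop and measure.

Run:
```python
from h import *
c=shot('top'); im=c['pixels']; hsv=cv2.cvtColor(im,cv2.COLOR_RGB2HSV)
# trays: plywood floor
m=cv2.inRange(hsv,(12,50,150),(35,160,255)); m[:140]=0; m[265:]=0
cs,_=cv2.findContours(m,cv2.RETR_EXTERNAL,cv2.CHAIN_APPROX_NONE)
for k in cs:
    if cv2.contourArea(k)<300: continue
    ctr=k.mean(0)
    P=onplane(c,k[:,0],0.018)[:,:2].astype(np.float32)
    r=cv2.minAreaRect(P); b=cv2.boxPoints(r); e=max((b[1]-b[0],b[2]-b[1]),key=np.linalg.norm)
    print('tray',ctr.round(),np.round(r[0],4),np.round(r[1],4),'yaw',np.arctan(e[1]/e[0]).round(3),np.hypot(*r[0]).round(3))
# dark plate
cr=im[160:205,295:335].astype(int); g=cr.mean(2); 
m=np.uint8((g<85))*255
cs,_=cv2.findContours(m,cv2.RETR_EXTERNAL,cv2.CHAIN_APPROX_NONE,offset=(295,160))
k=max(cs,key=cv2.contourArea); P=onplane(c,k[:,0],0.012)[:,:2].astype(np.float32); r=cv2.minAreaRect(P)
print('plate',k[:,0].min(0),k[:,0].max(0),np.round(r[0],4),np.round(r[1],4),r[2])
o=im[155:245,230:335]; cv2.imwrite('pics/crop1.png',cv2.resize(o,None,fx=6.6,fy=6.6,interpolation=cv2.INTER_CUBIC)[:,:,::-1])
s=shot('side'); o=s['pixels'][180:285,205:310]; cv2.imwrite('pics/crop2.png',cv2.resize(o,None,fx=5.7,fy=5.7,interpolation=cv2.INTER_CUBIC)[:,:,::-1])
```

```text
tray [[369. 215.]] [ 0.4411 -0.3615] [0.1231 0.0877] yaw 0.006 0.57
tray [[146. 212.]] [0.4823 0.3491] [0.0992 0.1944] yaw -0.14 0.595
tray [[194. 184.]] [0.57   0.1927] [0.1595 0.0946] yaw 0.069 0.602Traceback (most recent call last):
  File "<stdin>", line 16, in <module>
ValueError: max() iterable argument is empty
```

Run:
```python
from h import *
c=shot('top'); im=c['pixels']
o=im[155:245,230:335]; cv2.imwrite('pics/crop1.png',cv2.resize(o,None,fx=6.6,fy=6.6,interpolation=cv2.INTER_CUBIC)[:,:,::-1])
s=shot('side'); o=s['pixels'][180:285,205:310]; cv2.imwrite('pics/crop2.png',cv2.resize(o,None,fx=5.7,fy=5.7,interpolation=cv2.INTER_CUBIC)[:,:,::-1])
```

```text
(no output)
```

View pics/crop1.png

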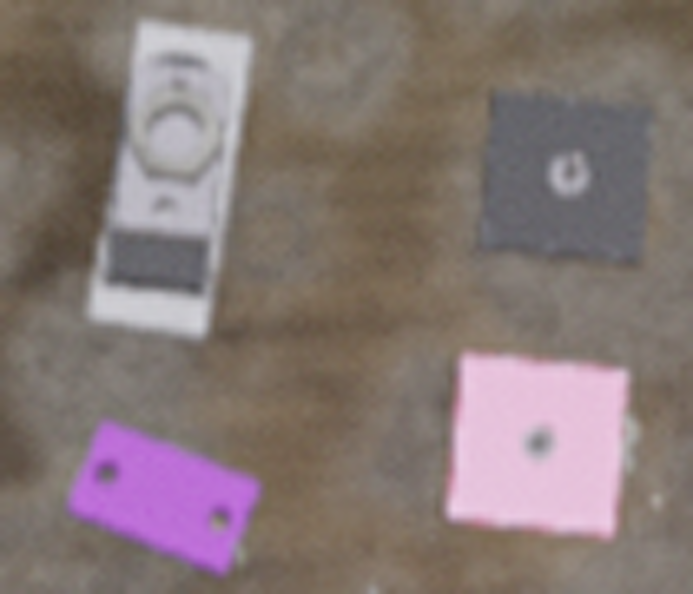

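View pics/crop2.png

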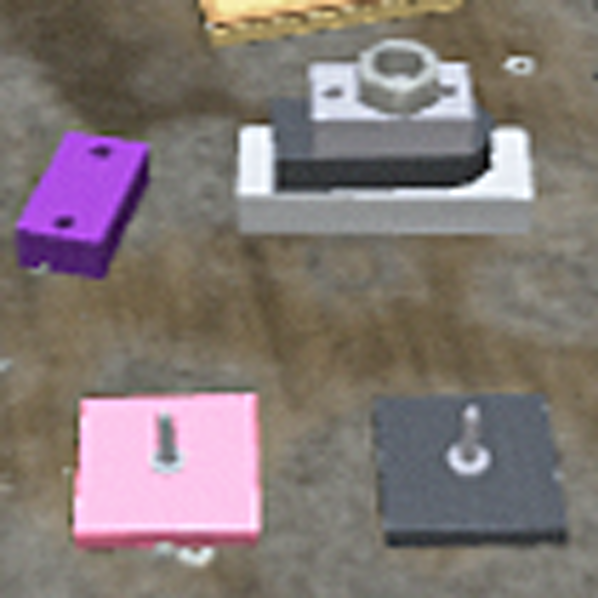

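The crops confirm it. The dark plate at crop1 (567,177), with its white pin, is the pin plate. The riser is the grey block under the nut (crop2 390,91). The pink and purple pieces are look-alikes and stay put. Now I'll turn these pixels into points.

Run:
```python
from h import *
t=shot('top'); s=shot('side')
A=lambda p:(np.array(p)+.5)/6.6-.5+np.array([230,155])
B=lambda p:(np.array(p)+.5)/5.7-.5+np.array([205,180])
def show(n,c,uv,z):
    P=onplane(c,uv,z)[:,:2]; print(n,P.round(4).tolist(),'mean',P.mean(0).round(4)); return P
P=show('jaw top',t,A([(137,20),(253,37),(207,338),(89,318)]),.025)
d=(P[0]+P[1]-P[2]-P[3])/2; print(np.linalg.norm(d),np.linalg.norm(P[0]-P[1]),np.arctan2(d[1],d[0]))
P=show('jaw side',s,B([(238,197),(530,200)]),.025); d=P[1]-P[0]; print(np.linalg.norm(d),np.arctan2(d[1],d[0]))
P=show('jaw side base',s,B([(240,234),(530,232)]),0); d=P[1]-P[0]; print(np.linalg.norm(d),np.arctan2(d[1],d[0]))
show('jaw far L/R',s,B([(238,128),(527,128)]),.025)
P=show('riser side',s,B([(308,65),(470,65),(474,117),(316,122)]),.072);print(np.linalg.norm(P[0]-P[1]),np.linalg.norm(P[1]-P[2]))
d=P[1]-P[0]; print(np.arctan2(d[1],d[0])); d=P[2]-P[3]; print(np.arctan2(d[1],d[0]))
show('riser holes side',s,B([(333,93),(448,90)]),.072)
show('riser holes top',t,A([(180,85),(165,207)]),.072)
show('strap near end side',s,B([(274,160)]),.047)
show('strap nose side',s,B([(490,125)]),.047)
show('strap near end top',t,A([(113,232),(209,237)]),.047)
show('nut hole side',s,B([(398,62)]),.09)
show('nut hole top',t,A([(176,131)]),.09)
P=show('plate top',t,A([(490,93),(650,107),(640,265),(481,248)]),.012)
P=show('plate side',s,B([(375,395),(545,395),(565,527),(387,530)]),.012)
show('pin foot top',t,A([(569,176)]),.012); show('pin foot side',s,B([(468,458)]),.012)
show('pin tip side',s,B([(471,406)]),.044)
h=cv2.cvtColor(s['pixels'],cv2.COLOR_RGB2HSV); m=cv2.inRange(h,(12,50,140),(35,170,255)); m[:140]=0
cs,_=cv2.findContours(m,cv2.RETR_EXTERNAL,cv2.CHAIN_APPROX_NONE)
for k in cs:
    if cv2.contourArea(k)<400 : continue
    P=onplane(s,k[:,0],.015)[:,:2].astype(np.float32); r=cv2.minAreaRect(P); print('tray side',k.mean(0).round(),np.round(r[0],4),np.round(r[1],3),r[2])
```

```text
jaw top [[0.6449, 0.0076], [0.6334, -0.0492], [0.484, -0.0193], [0.4964, 0.037]] mean [ 0.5647 -0.006 ]
0.15187676452569873 0.05797633864714196 -0.19632552369886225
jaw side [[0.4884, -0.0172], [0.6342, -0.0481]] mean [ 0.5613 -0.0326]
0.148993262120303 -0.20872344338521842
jaw side base [[0.4888, -0.0177], [0.6367, -0.0449]] mean [ 0.5628 -0.0313]
0.15043601189481773 -0.18228598385303313
jaw far L/R [[0.4976, 0.0384], [0.6488, 0.0087]] mean [0.5732 0.0235]
riser side [[0.5332, 0.0248], [0.6152, 0.0086], [0.6063, -0.0336], [0.5281, -0.0223]] mean [ 0.5707 -0.0056]
0.08364900577081623 0.043121178119286604
-0.19482891474349506
-0.1433938276583179
riser holes side [[0.5411, -0.0008], [0.5989, -0.0097]] mean [ 0.57   -0.0052]
riser holes top [[0.5972, -0.0118], [0.5387, -0.0022]] mean [ 0.5679 -0.007 ]
strap near end side [[0.5073, -0.0177]] mean [ 0.5073 -0.0177]
strap nose side [[0.6218, -0.0114]] mean [ 0.6218 -0.0114]
strap near end top [[0.5334, 0.0232], [0.5288, -0.0223]] mean [5.311e-01 4.000e-04]
nut hole side [[0.5735, -0.0049]] mean [ 0.5735 -0.0049]
nut hole top [[0.5702, -0.0089]] mean [ 0.5702 -0.0089]
plate top [[0.6029, -0.1658], [0.592, -0.2447], [0.5124, -0.233], [0.5246, -0.1557]] mean [ 0.558  -0.1998]
plate side [[0.5302, -0.1534], [0.6077, -0.1684], [0.5941, -0.2451], [0.518, -0.2323]] mean [ 0.5625 -0.1998]
pin foot top [[0.5588, -0.2017]] mean [ 0.5588 -0.2017]
pin foot side [[0.5628, -0.199]] mean [ 0.5628 -0.199 ]
pin tip side [[0.5631, -0.1976]] mean [ 0.5631 -0.1976]
tray side [[252. 326.]] [ 0.4452 -0.3645] [0.122 0.097] 0.6233716607093811
tray side [[261. 175.]] [0.5749 0.189 ] [0.161 0.115] 3.8320860862731934
tray side [[466. 155.]] [1.3438 0.1583] [0.128 0.2  ] 87.4948959350586
tray side [[232. 155.]] [0.4839 0.3442] [0.124 0.195] 82.77090454101562
```

```bash
cat >> h.py <<'E'
def rv(yaw):
    c,s=np.cos(yaw),np.sin(yaw)
    return R.from_matrix(np.array([[c,s,0],[s,-c,0],[0,0,-1]]).T).as_rotvec()
def state(m=''):
    print(m,'t',round(manip.read_time(),2),'tcp',np.round(manip.read_tcp_pos(),4),'w',round(manip.read_gripper_width(),4),'F',np.round(manip.read_contact_force(),1))
E
python3 - <<'E'
from h import *
for n,p,y in[('nut',(.572,-.007),-.18),('pin',(.561,-.2),-.15),('short',(.443,-.363),.006),('mid',(.572,.191),.069),('long',(.483,.347),-.14)]:
    q=manip.ik([*p,.24],rv(y)); print(n,None if q is None else np.round(q,2))
manip.move_gripper(.058,60)
manip.movep([.571,-.007,.30],rv(-.18)); state()
hit=manip.move_linear([.571,-.007,.236],speed=.05,force_limit=4); print(hit); state()
shot('side','n1')
im=cv2.imread('pics/n1.png')[120:270,190:340]; cv2.imwrite('pics/n1c.png',cv2.resize(im,None,fx=4,fy=4,interpolation=cv2.INTER_CUBIC))
E
```

```text
nut [ 0.41  0.38 -0.57  1.82  0.24  1.01 -2.  ]
pin [ 0.51  0.38 -0.29  1.77  0.12  1.01 -1.55]
short [ 0.71  0.33 -0.11  1.83  0.04  0.98 -0.99]
mid [ 0.25  0.51 -0.82  1.73  0.41  1.08 -2.21]
long [-1.05  0.38  0.43  1.8  -0.18  1.   -2.26]
 t 3.3 tcp [ 0.5711 -0.008   0.3   ] w 0.0578 F [0.1 0.3 0.5]
False
 t 4.73 tcp [ 0.5712 -0.007   0.2364] w 0.0579 F [-0.3 -0.1  0.6]
```

View pics/n1c.png

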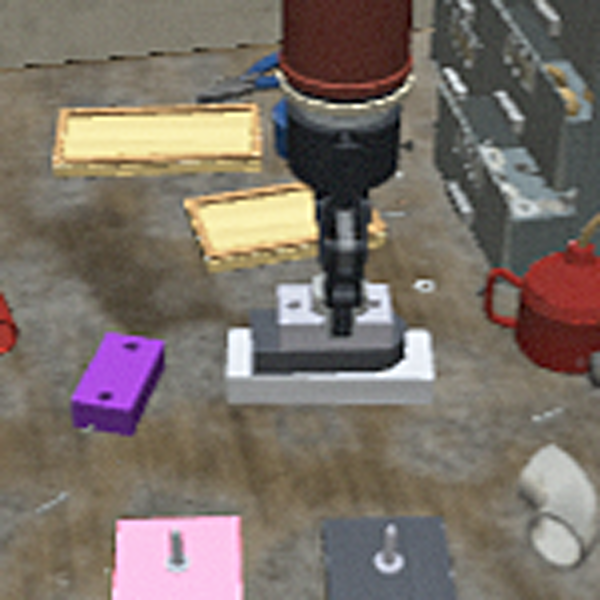

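The side view shows the fingers straddling the nut and reaching just past the riser's top edges, with the near tip at crop (340,335). I'll get the tip height from that ray, then raise and close.

Run:
```python
from h import *
s=shot('side'); o,v=ray(s,[[190+340/4,120+335/4]])
for x0 in(.029,.043):
    y=-.007-x0; p=o+v[0]*((y-o[1])/v[0][1]); print(p.round(4))
# raise, close, lift
manip.move_linear([.571,-.007,.246],speed=.08)
manip.move_gripper(.03,60); state('closed')
shot('side','n2')
manip.move_linear([.571,-.007,.34],speed=.12); state('up')
shot('side','n3')
a=[cv2.resize(cv2.imread(f'pics/{n}.png')[110:260,200:330],None,fx=3,fy=3,interpolation=cv2.INTER_CUBIC) for n in('n2','n3')]
cv2.imwrite('pics/n23.png',np.hstack(a))
```

```text
[ 0.5686 -0.036   0.0665]
[ 0.5651 -0.05    0.0782]
closed t 5.41 tcp [ 0.5711 -0.007   0.2469] w 0.0429 F [-3.7 -0.6 10.1]
up t 6.39 tcp [ 0.5707 -0.0071  0.3391] w 0.0431 F [ 0.5  0.1 -0.6]
```

View pics/n23.png

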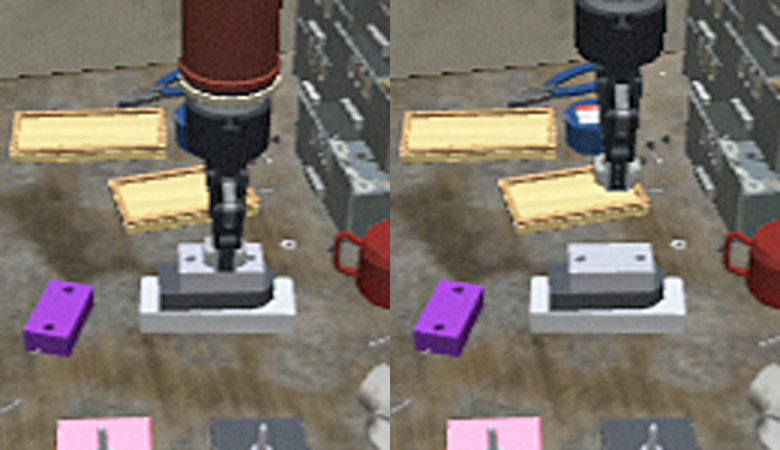

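The nut is held level at 43 mm opening and has come cleanly off the riser. Next: go above the pin and take one close look.

Run:
```python
from h import *
manip.movep([.561,-.2,.30],rv(-.17)); manip.move_linear([.561,-.2,.235],speed=.12); state()
s=shot('side','p1'); t=shot('top','p1t')
a=cv2.resize(cv2.imread('pics/p1.png')[190:290,250:330],None,fx=5,fy=5,interpolation=cv2.INTER_CUBIC)
b=cv2.resize(cv2.imread('pics/p1t.png')[140:240,275:355],None,fx=5,fy=5,interpolation=cv2.INTER_CUBIC)
cv2.imwrite('pics/p1c.png',np.hstack([a,b]))
print(proj(s,[[.561,-.2,.0695],[.561,-.2,.078],[.561,-.2,.012],[.561,-.2,.044]]))
```

```text
t 7.94 tcp [ 0.5615 -0.1996  0.2356] w 0.043 F [ 0.2 -0.9 -1.3]
[[287.13939671 244.42874012]
 [287.30047694 241.97283808]
 [286.10018795 260.31820424]
 [286.66795784 251.62730268]]
```

View pics/p1c.png

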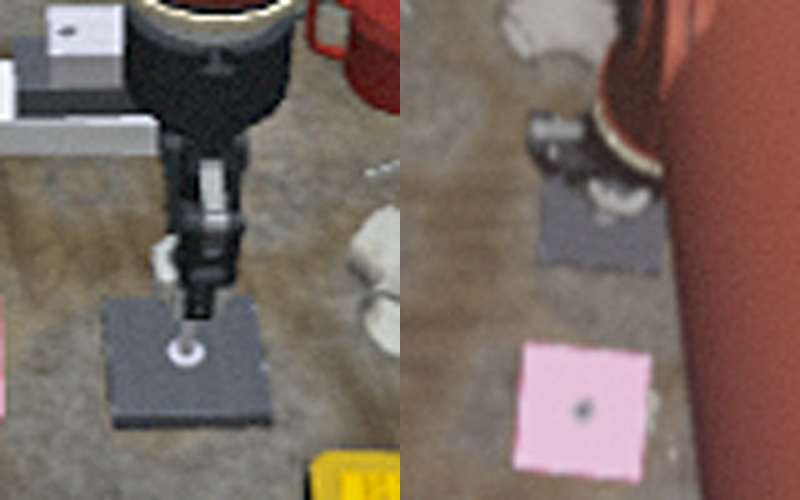

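Run:
```python
from h import *
print(R.from_rotvec(manip.read_tool_rot()).as_matrix().round(3),R.from_rotvec(rv(-.17)).as_matrix().round(3)[0])
s=shot('side'); 
off=np.array([-np.sin(.17),-np.cos(.17)])*.03
print('nut n3 proj',proj(s,[[.5707,-.0071,.173]]),'seen ~275.8')
print('near tip n3',proj(s,[[.5707+off[0],-.0071+off[1],.17]]),'seen',(605+630-780)/6+200)
print('near tip now',proj(s,[[.5615+off[0],-.1996+off[1],.064]]),'seen 290,253')
cv2.imwrite('pics/p2c.png',cv2.resize(s['pixels'][225:275,265:315],None,fx=12,fy=12,interpolation=cv2.INTER_CUBIC)[:,:,::-1])
```

```text
[[ 0.986 -0.169  0.002]
 [-0.169 -0.986 -0.001]
 [ 0.002  0.    -1.   ]] [ 0.986 -0.169  0.   ]
nut n3 proj [[274.35064579 166.64203524]] seen ~275.8
near tip n3 [[274.96757398 173.77857589]] seen 275.8333333333333
near tip now [[288.27563223 254.92687295]] seen 290,253
```

View pics/p2c.png

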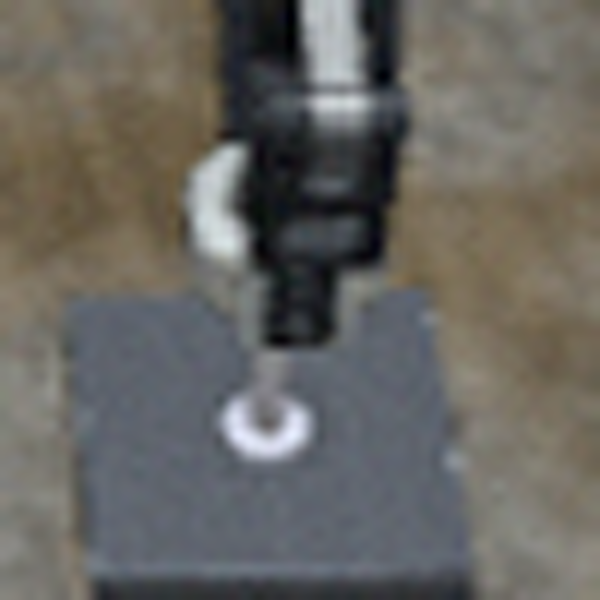

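The nut (columns 190–385, centre 285, about 288.7 px) sits over the pin foot (267,425, about 287.2 px). Both are offset from their projections by the same ~1.2 px, so the nut is aligned within the play. Lowering now.

Run:
```python
from h import *
hit=manip.move_linear([.561,-.2,.183],speed=.04,force_limit=6); state(hit)
if hit and manip.read_tcp_pos()[2]<.193:
    z=manip.read_tcp_pos()[2]
    manip.move_linear([.561,-.2,z+.001],speed=.05); manip.move_gripper(.062); state()
    manip.move_linear([.561,-.2,.30],speed=.15)
    manip.movep([.569,-.006,.32],rv(-.18)); state()
s=shot('side','q1')
a=cv2.resize(cv2.imread('pics/q1.png')[130:280,240:340],None,fx=4,fy=4,interpolation=cv2.INTER_CUBIC)
cv2.imwrite('pics/q1c.png',a)
```

```text
True t 9.18 tcp [ 0.5609 -0.2     0.1869] w 0.0428 F [-1.7  0.1  5.7]
 t 9.76 tcp [ 0.561  -0.2     0.1879] w 0.0621 F [-0.3 -0.3  0.2]
 t 11.46 tcp [ 0.5689 -0.0065  0.3193] w 0.0623 F [0.3 0.4 0.1]
```

View pics/q1c.png

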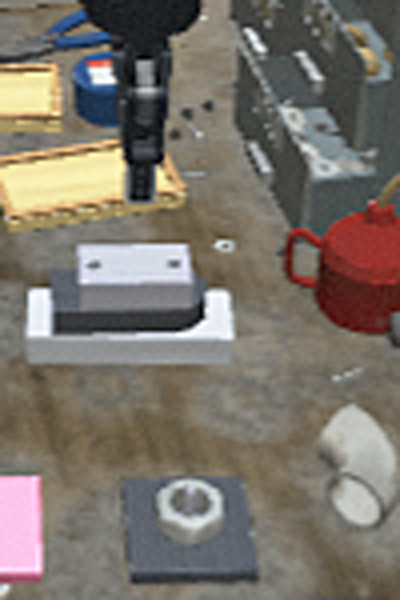

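The nut lies round the pin on the dark plate at (190,510), and contact came at the predicted height. Riser next, with the fingertips kept about 9 mm above its underside to clear the tray rim.

```bash
cat >> h.py <<'E'
def pick(xy,yaw,ztip,op,force=80):
    z=ztip+.1725
    manip.move_gripper(op,force)
    manip.movep([*xy,z+.07],rv(yaw))
    hit=manip.move_linear([*xy,z],speed=.07,force_limit=6); state(f'down {hit}')
    if hit: raise SystemExit('hit on the way down')
    manip.move_gripper(.02,force); state('closed')
    manip.move_linear([*xy,z+.02],speed=.06); manip.move_linear([*xy,z+.10],speed=.15); state('lifted')
    return z
def place(xy,yaw,zexp,op):
    manip.movep([*xy,zexp+.08],rv(yaw)); manip.move_linear([*xy,zexp+.015],speed=.12)
    hit=manip.move_linear([*xy,zexp-.006],speed=.03,force_limit=6); state(f'placed {hit} exp {zexp:.4f}')
    manip.move_gripper(op); manip.move_linear([*xy,zexp+.10],speed=.15); state('up')
E
python3 - <<'E'
from h import *
xy=(.569,-.006)
z=pick(xy,-.18,.056,.062)
if manip.read_gripper_width()>.04:
    place((.443,-.363),.006,z-.047+.012,.066)
    manip.movep([.52,.05,.38],rv(-.18))
s=shot('side','r1'); t=shot('top','r1t')
a=cv2.resize(cv2.imread('pics/r1.png')[180:360,220:340],None,fx=3.3,fy=3.3,interpolation=cv2.INTER_CUBIC)
b=cv2.resize(cv2.imread('pics/r1t.png')[150:250,300:400],None,fx=4,fy=5.94,interpolation=cv2.INTER_CUBIC)
cv2.imwrite('pics/r1c.png',np.hstack([a,cv2.resize(b,(400,a.shape[0]))]))
E
```

```text
down False t 13.12 tcp [ 0.5692 -0.006   0.229 ] w 0.0619 F [-0.2  0.8  0.7]
closed t 13.43 tcp [ 0.5693 -0.0059  0.2295] w 0.0431 F [-1.3  0.3  6. ]
lifted t 14.59 tcp [ 0.5686 -0.0061  0.3276] w 0.0431 F [-0.3  0.1 -3.8]
placed True exp 0.1935 t 17.23 tcp [ 0.4431 -0.3631  0.1945] w 0.043 F [-1.4  0.5  7.1]
up t 18.39 tcp [ 0.4426 -0.3629  0.2926] w 0.0662 F [-0.2  0.5 -0.5]
```

View pics/r1c.png

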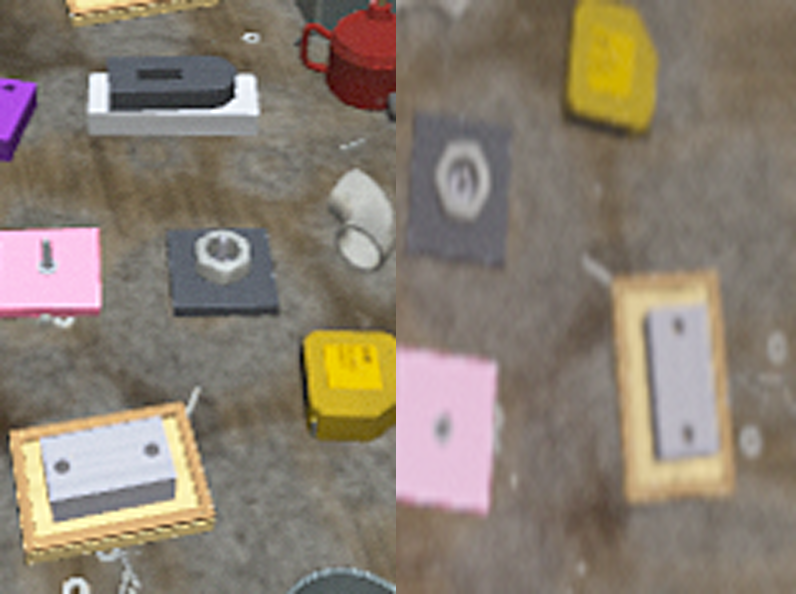

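Left panel (side): riser at (108,468) inside the tray with its rim clear all round. Right panel (top): same at (683,383). The nut is round the pin in both. The strap top is now free at (172,82) in the side panel; I'll measure its place and yaw.

Run:
```python
from h import *
t=shot('top'); s=shot('side')
# dark strap mask inside the jaw's neighbourhood (jaw is bright around it)
for n,c,zz in(('top',t,.047),('side',s,.047)):
    im=c['pixels']; hs=cv2.cvtColor(im,cv2.COLOR_RGB2HSV)
    u0=proj(c,[[.567,-.006,.04]])[0].astype(int)
    roi=np.zeros(im.shape[:2],np.uint8); cv2.circle(roi,tuple(int(v) for v in u0),26,255,-1)
    m=cv2.inRange(hs,(0,0,30),(179,45,110))&roi
    m=cv2.morphologyEx(m,cv2.MORPH_CLOSE,np.ones((3,3),np.uint8))
    cs,_=cv2.findContours(m,cv2.RETR_EXTERNAL,cv2.CHAIN_APPROX_NONE)
    k=max(cs,key=cv2.contourArea)
    P=onplane(c,k[:,0],zz)[:,:2].astype(np.float32); r=cv2.minAreaRect(P); b=cv2.boxPoints(r); e=max((b[1]-b[0],b[2]-b[1]),key=np.linalg.norm)
    print(n,np.round(r[0],4),np.round(r[1],4),np.arctan(e[1]/e[0]).round(3))
B=lambda p:(np.array(p)+.5)/3.3-.5+np.array([220,180])
print(onplane(s,B([(108,57),(112,93),(236,75)]),.047).round(4))
# riser vs tray check, top view
A=lambda p:(np.array(p)+.5)/[4,5.94]-.5+np.array([300,150])
P=onplane(t,A([(646,310),(705,303),(717,452),(657,460)])-[99,0],.037); print('riser',P.mean(0))
P=onplane(t,A([(612,275),(717,270),(734,493),(627,500)])-[99,0],.018); print('tray',P.mean(0))
```

```text
Traceback (most recent call last):
ValueError: max() iterable argument is empty
```

Run:
```python
from h import *
t=shot('top'); s=shot('side')
for n,c,zz in(('top',t,.047),('side',s,.047)):
    im=c['pixels']; hs=cv2.cvtColor(im,cv2.COLOR_RGB2HSV)
    u0=proj(c,[[.545,-.001,.047]])[0].astype(int); print(u0,hs[u0[1]-1:u0[1]+2,u0[0]-1:u0[0]+2].reshape(-1,3).tolist())
    u0=proj(c,[[.567,-.006,.04]])[0].astype(int)
    roi=np.zeros(im.shape[:2],np.uint8); cv2.circle(roi,tuple(int(v) for v in u0),26,255,-1)
    m=cv2.inRange(hs,(90,0,0),(179,80,140))&roi
    m=cv2.morphologyEx(m,cv2.MORPH_OPEN,np.ones((2,2),np.uint8))
    cs,_=cv2.findContours(m,cv2.RETR_EXTERNAL,cv2.CHAIN_APPROX_NONE)
    if not cs: continue
    k=max(cs,key=cv2.contourArea)
    P=onplane(c,k[:,0],zz)[:,:2].astype(np.float32); r=cv2.minAreaRect(P); b=cv2.boxPoints(r); e=max((b[1]-b[0],b[2]-b[1]),key=np.linalg.norm)
    print(n,np.round(r[0],4),np.round(r[1],4),np.arctan(e[1]/e[0]).round(3))
B=lambda p:(np.array(p)+.5)/3.3-.5+np.array([220,180])
print(onplane(s,B([(108,57),(112,93),(236,75)]),.047).round(4))
A=lambda p:(np.array(p)+.5)/[4,5.94]-.5+np.array([300,150])
P=onplane(t,A([(646,310),(705,303),(717,452),(657,460)])-[99,0],.037); print('riser',P.mean(0))
P=onplane(t,A([(612,275),(717,270),(734,493),(627,500)])-[99,0],.018); print('tray',P.mean(0))
```

```text
[254 185] [[6, 135, 157], [4, 136, 156], [6, 138, 152], [5, 136, 157], [5, 138, 155], [6, 141, 154], [5, 136, 158], [5, 132, 156], [6, 143, 155]]
[264 202] [[120, 21, 61], [99, 28, 64], [105, 33, 62], [103, 29, 62], [125, 28, 55], [83, 17, 59], [128, 19, 53], [120, 10, 51], [85, 28, 54]]
side [ 0.5672 -0.0207] [0.0731 0.1119] -0.193
[[ 0.5154  0.032   0.047 ]
 [ 0.5098 -0.019   0.047 ]
 [ 0.6226 -0.0156  0.047 ]]
riser [ 0.440572  -0.3622772  0.037    ]
tray [ 0.4420531  -0.36120828  0.018     ]
```

Strap centre is about (0.567,-0.005), yaw -0.195, and its 112 mm length fits. The riser is within 2 mm of its tray centre. Strap next, then look.

Run:
```python
from h import *
z=pick((.567,-.005),-.195,.034,.066)
if manip.read_gripper_width()>.044:
    place((.572,.191),.069,z-.025+.012,.07)
    manip.movep([.50,-.15,.38],rv(-.18)); state()
s=shot('side','s1'); t=shot('top','s1t')
a=cv2.resize(cv2.imread('pics/s1.png')[140:240,190:320],None,fx=4,fy=4,interpolation=cv2.INTER_CUBIC)
b=cv2.resize(cv2.imread('pics/s1t.png')[145:245,120:275],None,fx=4,fy=4,interpolation=cv2.INTER_CUBIC)
b=b[:,:]; a=cv2.copyMakeBorder(a,0,0,0,b.shape[1]-a.shape[1],cv2.BORDER_CONSTANT)
cv2.imwrite('pics/s1c.png',np.vstack([a,b])[:, :][0:800]); print(np.vstack([a,b]).shape)
cv2.imwrite('pics/s1c.png',cv2.resize(np.vstack([a,b]),None,fx=.75,fy=.75))
```

```text
down False t 22.22 tcp [ 0.5672 -0.0049  0.207 ] w 0.0656 F [-0.4 -0.2  0.4]
closed t 22.52 tcp [ 0.5674 -0.0048  0.2077] w 0.0478 F [-2.2 -0.4  8.3]
lifted t 23.68 tcp [ 0.5666 -0.0052  0.3056] w 0.0475 F [-0.  -0.5 -5.5]
placed True exp 0.1935 t 25.7 tcp [0.5721 0.191  0.1947] w 0.0477 F [-2.  -1.1  7.4]
up t 26.87 tcp [0.5717 0.1907 0.2926] w 0.07 F [ 0.1 -0.9 -0.2]
 t 28.22 tcp [ 0.5004 -0.1488  0.3797] w 0.0699 F [-0.3  0.3  0.7]
(800, 620, 3)
```

View pics/s1c.png

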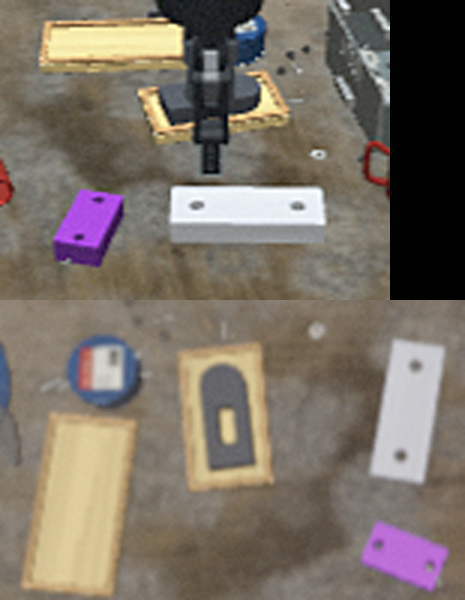

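The strap lies inside the middle tray, top view (227,415), rim clear all round. The jaw is bare now: top-view corners (393,340), (445,346), (428,482), (371,474) and holes (416,366), (400,456). Jaw next.

Run:
```python
from h import *
t=shot('top'); s=shot('side')
A=lambda p:(np.array(p)-[0,300]+.5)/3-.5+np.array([120,145])
B=lambda p:(np.array(p)+.5)/3-.5+np.array([190,140])
P=onplane(t,A([(416,366),(400,456)]),.025)[:,:2]; Q=onplane(s,B([(298,206),(197,205)]),.025)[:,:2]
C=onplane(t,A([(393,340),(445,346),(428,482),(371,474)]),.025)[:,:2]
print(P.mean(0),Q.mean(0),C.mean(0),[np.arctan(d[1]/d[0]).round(3) for d in (P[0]-P[1],Q[0]-Q[1])])
xy=(P.mean(0)+Q.mean(0))/2
assert abs(xy-[.566,-.005]).max()<.01
z=pick(xy,-.19,.009,.074)
if manip.read_gripper_width()>.05:
    place((.483,.347),-.14,z+.012,.076)
    manip.movep([.45,-.1,.40],rv(-.18)); state()
s=shot('side','j1'); t=shot('top','j1t')
a=cv2.resize(cv2.imread('pics/j1.png')[130:360,190:340],None,fx=2.6,fy=2.6,interpolation=cv2.INTER_CUBIC)
b=cv2.resize(cv2.imread('pics/j1t.png')[145:245,120:220],None,fx=4,fy=4,interpolation=cv2.INTER_CUBIC)
b=cv2.copyMakeBorder(b,0,a.shape[0]-b.shape[0],0,0,cv2.BORDER_CONSTANT)
cv2.imwrite('pics/j1c.png',np.hstack([a,b]))
```

```text
[ 0.56381895 -0.0062204 ] [ 0.56822719 -0.00510165] [ 0.56484715 -0.00764585] [np.float64(-0.216), np.float64(-0.209)]
down False t 30.62 tcp [ 0.5663 -0.0056  0.182 ] w 0.0741 F [ 0.3 -0.   0.5]
closed t 30.93 tcp [ 0.5664 -0.0056  0.1825] w 0.0538 F [-2.  -0.5  6.1]
lifted t 32.09 tcp [ 0.5656 -0.0059  0.2807] w 0.054 F [-0.3  0.8 -5.8]
placed True exp 0.1935 t 34.66 tcp [0.4831 0.3471 0.1945] w 0.054 F [-1.4 -0.6  6.9]
up t 35.83 tcp [0.4828 0.3467 0.2925] w 0.0759 F [ 0.5 -0.4  0.8]
 t 37.51 tcp [ 0.4503 -0.0991  0.3997] w 0.0757 F [ 0.8 -0.4 -0.2]
```

View pics/j1c.png

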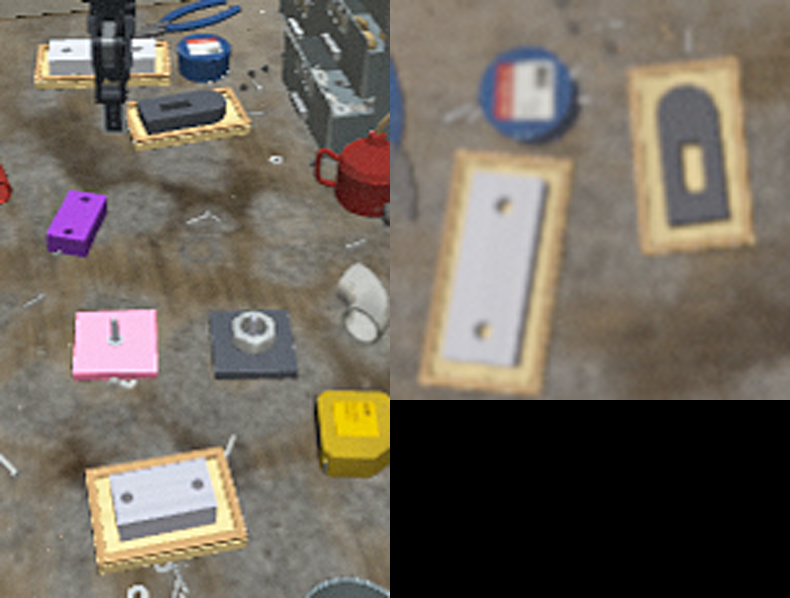

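All four look placed: jaw (492,268), strap (692,155), riser (163,498), nut (253,330). A numeric check against the centres, then hand in.

Run:
```python
from h import *
t=shot('top'); s=shot('side')
A=lambda p:(np.array(p)-[390,0]+.5)/4-.5+np.array([120,145])
B=lambda p:(np.array(p)+.5)/2.6-.5+np.array([190,130])
f=lambda c,p,z:onplane(c,p,z)[:,:2].mean(0)
print('jaw',f(t,A([(503,206),(482,330)]),.037)-f(t,A([(457,152),(573,160),(542,392),(421,383)]),.018))
print('strap',f(t,A([(687,85),(698,223)]),.034)-f(t,A([(628,70),(738,57),(754,240),(643,253)]),.018))
print('nut',f(s,B([(253,327)]),.030)-f(s,B([(211,312),(285,309),(297,370),(215,371)]),.012))
print('riser',f(s,B([(127,497),(198,484)]),.037)-f(s,B([(87,468),(221,449),(246,538),(101,562)]),.018))
b=A(np.array([(528,95)])); print('tin',onplane(t,b,.039))
print(manip.read_time(),manip.read_contact_force().round(1) if hasattr(manip.read_contact_force(),'round') else '')
manip.hand_in()
```

```text
jaw [-0.00103022 -0.00133747]
strap [-0.00362571 -0.00423348]
nut [ 0.00023017 -0.00023903]
riser [-0.0011091  -0.00161651]
tin [[0.61950414 0.3182987  0.039     ]]
37.7083 [ 0.1 -0.1  0.6]
the job is handed in; nothing more can be done
```

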